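# Tip a flush clay tile out of its frame

### The arm

A 6-joint arm with a two-finger parallel gripper is mounted at the origin on the work surface. World frame = base frame: x ahead of the robot, y to its left, z up, the work surface at z = 0. Lengths are in m, angles in rad, forces in N, time in s.
With the tool pointing down it reaches from about 0.325 to 0.75 m from the base axis. Payload 7.6 kg.
Tool frame: the origin (TCP) lies on the centre line of the jaws, within the pads' length; the fingertips stand 22 mm ahead of it and the grasp point (between the pads) lies 3 mm ahead of it (nose_length is the distance from the TCP to the fingertips, in m); z points along the fingers, y is the line along which they close (so a half turn about z gives the same grasp; the last joint's range is limited). The gripper opens to 85 mm and grips with 20 to 120 N. Pads are 22 mm wide; open, the fingers measure 114 mm over their backs; the gripper's body (76 mm by 85 mm) begins 54 mm behind the grasp point. The pads swing forward as they close: fully open they stand 13 mm farther back than shut.
Start: joints at [1.25, 0.052, 1.401, -0, 1.689, -0.07], TCP at [0.13, 0.509, 0.253] pointing down, gripper open.
Joint ranges: [-2.9, 2.9], [-0.91, 2.17], [0.12, 2.37], [-1.06, 4.2], [0.26, 2.73], [-2.93, 2.93]. Speed limits (rad/s): [2.57, 2.57, 3.01, 3.14, 3.14, 3.14].

### API

Orientations are given as a rotation vector (axis times angle).
In Python, from bench import read_state, get_image, finish_job, nose_length gives the robot as it stands.
- The arm moves only by the tool play_rows, never from a script. Its argument "series" is a list of rows, each an object with "xyz": the shift along the tool's x, y, z in cm, a list of three; "rot": the turn, a rotation vector about the tool's x, y, z in degrees, a list of three; "gripper": the closure, from -1 (fully open) to 1 (shut). In form: [{"xyz": [tx, ty, tz], "rot": [rx, ry, rz], "gripper": gripper}, ...]. A call has 1 to 12 rows; each row shifts and turns the commanded pose from where the row before left it, along the tool's axes as they then stand; what a row does not reach is not made up. A row lasts 1/12 s, in which the tool goes at most 41.7 mm and 7.16 degrees, less where a joint would pass 70% of its speed; a pose out of reach is approached as far as the arm can. A call with a gripper value outside its range is refused whole. The fingers move at their own pace and stop on an object; the grip force is fixed at half the most. Time passes only in rows, so rows that do not move let the fingers close. It gives the time, the measured TCP pose, the force, the opening and the grip force at its end, in the units of the state.
- read_state(): the state, without advancing time (a new reading comes with each control period).
- get_image(name): name is "side" or "top" or "wrist"; returns a dict with "img" (384x512x3 uint8, blue, green, red), "intrinsics" (3x3 intrinsics, pixels), "camera_from_world" (4x4, takes a point from world to camera coordinates). Camera axes: x right, y down, z forward; pixel columns grow to the right and rows downward; lengths in m; the calibration is good to about 2 mm. A picture is of the moment at which its call begins. There is no depth.
- finish_job(): hands the job in; it is judged then, once.
The state is a dict: "time": time; "joint_positions": joint angles; "qd": joint speeds; "tau": joint torques, N m; "eef_pos": TCP position; "tool_rot": TCP orientation; "ft_force": force on the tool from outside, world axes, zero at the start; "ft_torque": the same for the moment, N m; "gripper_width": finger opening in m; "finger_force": force on a finger pad.
Only numpy, scipy, OpenCV 4.12 (cv2) and the standard library are available. Lean on these libraries where they do the work, as an engineer would, in place of code of your own. Each camera call takes 0.05 s, during which the arm holds its last target. There are 200 camera calls.

### The job

Lay the wooden paddle that is lying across the tile frame flat in the dark tool tray, then press down the end of the flush clay tile next to the frame's thumb notch so that its other end tips up, take the tile by the raised end and lift it out. Lay the tile gently, without letting it drop, flat and patterned side up in the middle of the round plaster bat and let go. Finally push the frame's empty tilting bed back down level, and leave the mug, jar and ocarina where they are.

Things in the scene. Friction and masses are not known exactly. Their poses are not given: they have to be found in the camera images.
- frame: Fixed wooden tile frame 207 (x) x 104 (y) mm, rim 46 mm above the bench. Origin at bench level under the middle of the tile's place. Recess: x -80 to +77, y +-32 mm, floor at 4 mm; side walls 20 mm, end walls 25 mm thick. The -x end wall (nearer the robot) has a thumb notch 40 mm wide, cut down to 20 mm above the bench.
- bed (a joint): Plywood bed under the tile, 146 x 58 x 6 mm, turning on a pin along the frame's y at frame x -20, z 29 mm. Rad: 0 level (stop), 0.42 fully tipped (stop), +x end up, notch end down. A stiff friction hinge (0.2 N m), no spring: stays where left. Pressing the tile 18 mm from its notch end takes 7 to 9 N; that end sinks 22 mm, the other end rises to 36 mm above the rim.
- bed_end (a point): Middle of the upper face of the bed's +x edge, 93 mm from the pin: at frame x +73 mm and 33 mm above the bench when level, about 71 mm above it when fully tipped. The empty bed is pushed down with about 3 N on this end; being 58 mm wide it lies 13 mm below the rim when level, inside the recess.
- tile: Fired clay tile 150 (x) x 60 (y) x 12 (z) mm, about 0.2 kg, patterned on its upper (+z) face. Origin at the centre of its underside. It starts lying on the level bed, its top 1 mm below the rim, with 2 mm gaps at its sides, so it cannot be gripped; its x axis runs as the frame's x, its -x end lies at the thumb notch.
- paddle: Flat wooden clay paddle, loose, 16 mm thick, 0.08 kg. Along its x: handle 24 mm wide from x = -115 to -25 mm, blade 46 mm wide from x = -25 to +85 mm. Origin on its underside near the centre of mass, in the blade 25 mm from the handle; z is up. It starts lying flat on the rim, across the frame and the tile.
- paddle_mid (a point): Centre of the paddle's length (200 mm) and thickness.
- tray: Fixed open tray of dark wood, outside 260 (x) x 150 (y) x 20 mm high, walls and floor 6 mm thick. Origin under its centre, at bench level.
- bat: Fixed round plaster bat, a disc 230 mm across and 25 mm high. Origin under its centre, at bench level.
- mug: Bystander: white mug, 76 mm across, 80 mm high, loose; origin under its centre.
- jar: Bystander: amber glass jar, 68 mm across, 85 mm high, loose; origin under its centre.
- ocarina: Bystander: small clay ocarina about 125 x 50 x 30 mm, loose; origin under its body.
Things that resemble listed ones, but are neither listed nor needed, are in the scene too. What is shaped like the paddle but red is not meant.

How it is judged:
On the way, in this order (a step that is already met when the one before it is completed fails the run):
1. the paddle lies flat in the tray, let go (horizontal distance between paddle_mid and tray below 0.08 m and z of paddle_mid in the frame of tray below 0.0185 m and linear speed of paddle below 0.02 m/s and contact force between the fingers and paddle below 0.2 N), for 0.2 s.
2. the tile is tipped up on the bed, still in its frame (value of joint bed above 0.3 rad and angle between tile's own z axis and vertical above 0.28 rad and horizontal distance between tile and frame below 0.03 m), for 0.2 s.
3. the tile is held clear above the frame (height (world z) of tile above 0.085 m and contact force between the fingers and tile above 1 N), for 0.1 s.
4. the tile lies flat in the middle of the bat, let go (horizontal distance between tile and bat below 0.035 m and angle between tile's own z axis and vertical below 0.05 rad and z of tile in the frame of bat between 0.021 and 0.029 m and linear speed of tile below 0.02 m/s and contact force between the fingers and tile below 0.2 N), for 0.2 s.
5. the empty bed is pushed back level (value of joint bed below 0.05 rad), for 0.2 s.
At the end, for the whole second after the job is handed in: The paddle lies flat on the tray's floor (its middle within 80 mm of the tray's centre), the tile lies flat on the bat, patterned side up, its centre within 35 mm of the bat's centre, the bed is within 0.05 rad of level; tile and paddle are let go and at rest (all of step 1 and all of step 4 and value of joint bed below 0.05 rad); the robot touches nothing.
It fails at once if the tile is dropped on the bat (falls free at over 0.5 m/s) (linear speed of tile above 0.5 m/s and horizontal distance between tile and bat below 0.15 m and contact force between the fingers and tile below 0.2 N).
It fails at once if the tile falls to the bench or turns over (height (world z) of tile below 0.012 m or angle between tile's own z axis and vertical above 1.4 rad).
It fails at once if the mug, jar or ocarina is moved by more than 30 mm (distance of any of mug, jar, ocarina from where it was at the start of the episode above 0.03 m).
It also fails if it takes over 72 s, if anything falls off the work surface, if the arm or the gripper's body presses on something with over 40 N, if the wrist force passes 120 N, or if a joint passes its speed limit or range.

## Working session

There is one attempt and no reset: what is moved stays moved. The work goes in short steps, Python scripts to look and compute and a tool call to move; the robot and the scene stay as the last step left them, time stands still between calls to the robot, and variables do not carry over. Pictures are saved under pics/ and viewed, at most 10 in all, crops included, and the job is handed in when it is done.

Besides the shell and the picture viewer there is one more tool, called after "Request:" as name(argument=value, ...), one argument or row to a line, values as JSON. play_rows: Moves the arm, as the interface text tells. Its arguments: {"type":"object","properties":{"series":{"type":"array"}},"required":["series"]}

```bash
mkdir -p pics; ls; python3 - <<'E'
from bench import *
import cv2,numpy as np
s=read_state();print(s['time'],s['eef_pos'],s['tool_rot'],s['gripper_width'],nose_length)
for n in['top','side']:
    d=get_image(n);cv2.imwrite(f'pics/{n}0.png',d['img']);np.savez(f'pics/{n}0.npz',**d)
    print(n,d['intrinsics'],d['camera_from_world'])
E
```

```text
pics
0.0 [0.13018881 0.50831683 0.25244633] [-3.92894075e-01 -3.11663447e+00  2.49729902e-03] 0.08544760705584019 0.022
top [[472.0236946    0.         249.3343823 ]
 [  0.         472.0236946  183.82569011]
 [  0.           0.           1.        ]] [[ 0.028686   -0.99950133 -0.0131988   0.09236899]
 [-0.98665654 -0.02619531 -0.16069435  0.52375248]
 [ 0.16026847  0.01763236 -0.98691596  1.33166773]
 [ 0.          0.          0.          1.        ]]
side [[428.65778417   0.         256.61272369]
 [  0.         428.65778417 191.58409037]
 [  0.           0.           1.        ]] [[ 0.90708128 -0.42094848  0.00243573 -0.42294999]
 [-0.25407036 -0.55207891 -0.79413924  0.25354822]
 [ 0.33563642  0.71972999 -0.60773098  0.90976902]
 [ 0.          0.          0.          1.        ]]
```

View pics/top0.png

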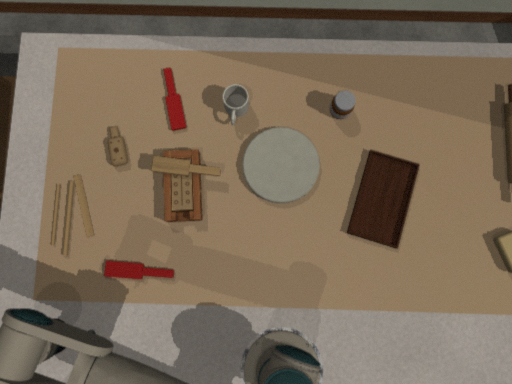

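View pics/side0.png

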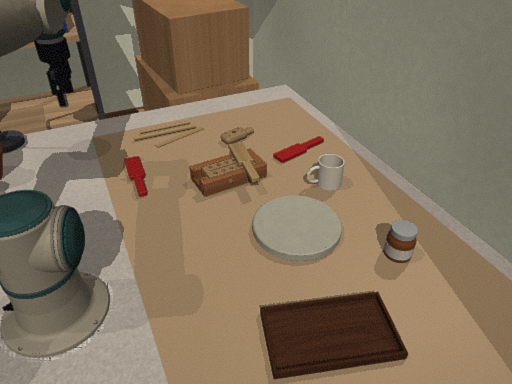

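The top view shows three paddle-shaped things: the wooden one across the frame at (187,168), and red ones at (174,100) and (140,270). The wooden one fits because it isn't red and lies on the frame. Other positions are tile and frame (182,186), bat (281,165), tray (383,199), mug (236,100), jar (343,104) and ocarina (117,147). The side view agrees, with the frame at (228,172), bat at (297,227) and tray at (331,333). I'll measure next and confirm in a crop.

```bash
cat > h.py <<'E'
import numpy as np,cv2
from bench import *
from scipy.spatial.transform import Rotation as R
def ray(d,px,z):
    "pixels -> world points on plane z"
    K=d['intrinsics'];T=d['camera_from_world'];Rm=T[:3,:3];c=-Rm.T@T[:3,3]
    px=np.atleast_2d(px).astype(float);v=np.c_[px,np.ones(len(px))]@np.linalg.inv(K).T@Rm
    return c+v*((z-c[2])/v[:,2])[:,None]
def pix(d,P):
    P=np.atleast_2d(P);T=d['camera_from_world'];q=(P@T[:3,:3].T+T[:3,3])@d['intrinsics'].T
    return q[:,:2]/q[:,2:]
def comp(m,seed):
    n,l,st,ce=cv2.connectedComponentsWithStats(m.astype(np.uint8))
    return (l==l[seed[1],seed[0]]).astype(np.uint8)
def rect(m,d,z):
    c=max(cv2.findContours(m,0,cv2.CHAIN_APPROX_NONE)[0],key=cv2.contourArea)
    w=ray(d,c[:,0],z)[:,:2].astype(np.float32);return cv2.minAreaRect(w*1000)
E
python3 - <<'E'
from h import *
d=dict(np.load('pics/top0.npz'));im=d['img'];hsv=cv2.cvtColor(im,cv2.COLOR_BGR2HSV)
for p in[(182,215),(199,200),(180,200),(170,166),(205,169),(281,165),(383,199),(150,220),(155,160),(184,156)]:print(p,im[p[1],p[0]],hsv[p[1],p[0]])
tr=comp(hsv[...,2]<75,(383,199));print('tray',rect(tr,d,.02))
bt=comp((hsv[...,1]<40)&(hsv[...,2]>110),(281,165));print('bat',rect(bt,d,.025),bt.sum())
cv2.imwrite('pics/crop1.png',cv2.resize(im[140:232,90:230],None,fx=5.5,fy=5.5,interpolation=cv2.INTER_CUBIC))
E
```

```text
(182, 215) [27 50 81] [ 13 170  81]
(199, 200) [ 44  74 113] [ 13 156 113]
(180, 200) [ 70  98 119] [ 17 105 119]
(170, 166) [ 70 100 124] [ 17 111 124]
(205, 169) [ 69 105 131] [ 17 121 131]
(281, 165) [121 133 136] [ 24  28 136]
(383, 199) [12 24 45] [ 11 187  45]
(150, 220) [ 88 111 133] [ 15  86 133]
(155, 160) [ 71 105 127] [ 18 112 127]
(184, 156) [ 44  70 110] [ 12 153 110]
tray ((493.1048889160156, -285.580322265625), (152.77249145507812, 259.4009704589844), 74.25935363769531)
bat ((586.2330322265625, 15.891777038574219), (222.37611389160156, 223.21640014648438), 72.94049835205078) 4404
```

View pics/crop1.png

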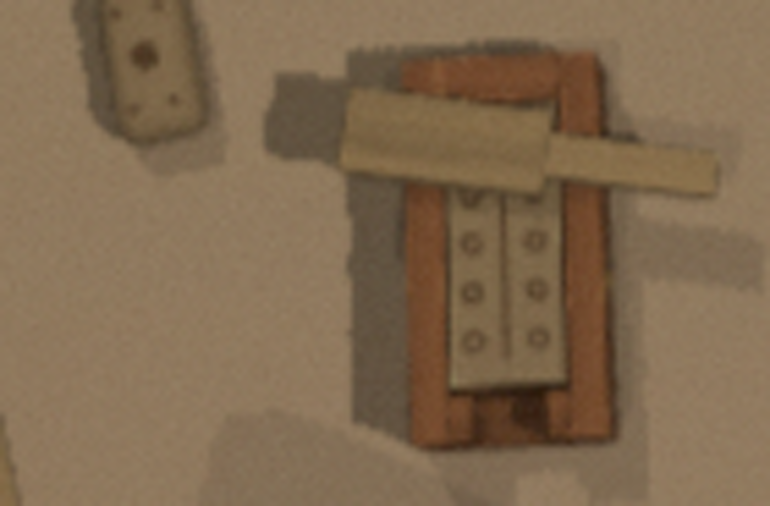

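The crop confirms the plain wooden paddle lying across the frame, with its blade on the left (345–550) and its handle on the right, ending at (717,172). The tile below it has its thumb notch at the bottom, around (510,415).

```bash
python3 - <<'E'
from h import *
d=dict(np.load('pics/top0.npz'))
C=lambda *p:np.array(p,float)/5.5+[90-.4,140-.4]
np.set_printoptions(precision=4,suppress=True)
p=ray(d,C((347,90),(341,167),(718,152),(716,194)),.062);print('paddle',p[:,:2].tolist())
a=(p[0]+p[1])/2;b=(p[2]+p[3])/2;x=a-b;print('len',np.linalg.norm(x),'yaw',np.degrees(np.arctan2(x[1],x[0])),'mid',(a+b)/2)
u=x/np.linalg.norm(x);print('handle mid',b+.045*u,'origin',b+.115*u)
f=ray(d,C((405,62),(598,55),(412,445),(615,438)),.046)
x=(f[0]+f[1]-f[2]-f[3])/2;u=x/np.linalg.norm(x);print('frame',f[:,:2].tolist(),np.linalg.norm(x),np.linalg.norm(f[0]-f[1]),'yaw',np.degrees(np.arctan2(x[1],x[0])),'ctr',f.mean(0),'origin',f.mean(0)+.0015*u)
t=ray(d,C((450,387),(565,385)),.045);print('tile end',t,t.mean(0)+.075*u)
# side view check: project estimated points
E
```

```text
paddle [[0.5924896355981204, 0.38971137065174644], [0.5510235369429302, 0.3903199641398518], [0.5642319196290095, 0.19219720828818598], [0.541788016147695, 0.19237949285805334]]
len 0.1986140164204508 yaw 84.58395025273286 mid [0.5624 0.2912 0.062 ]
handle mid [0.5573 0.2371 0.062 ] origin [0.5639 0.3068 0.062 ]
frame [[0.6121074114200953, 0.3631818387928223], [0.6185942851002612, 0.25983965670731746], [0.4071778822631998, 0.34759388670661295], [0.41376709808275636, 0.24148764878007883]] 0.20557996457324243 0.10354557512678204 yaw 4.734974295150252 ctr [0.5129 0.303  0.046 ] origin [0.5144 0.3031 0.046 ]
tile end [[0.4382 0.3295 0.045 ]
 [0.4409 0.2691 0.045 ]] [0.5143 0.3055 0.045 ]
```

```bash
cat >> h.py <<'E'
def to(*tgts):
    "tgts: (x,y,z,yaw of tool y in deg[,pitch nose tilt about tool y]) -> tool shift [cm] and turn [deg], chained"
    s=read_state();p=np.array(s['eef_pos']);Rc=R.from_rotvec(s['tool_rot'])
    for t in tgts:
        a=np.radians(t[3]);y=np.array([np.cos(a),np.sin(a),0]);z=np.array([0,0,-1.]);x=np.cross(y,z)
        Rt=R.from_matrix(np.c_[x,y,z])
        if len(t)>4: Rt=Rt*R.from_euler('y',t[4],degrees=True)
        dp=Rc.inv().apply(np.array(t[:3])-p)*100
        print('shift first',dp.round(2),'| shift after turn',(Rt.inv().apply(np.array(t[:3])-p)*100).round(2),'| turn',np.degrees((Rc.inv()*Rt).as_rotvec()).round(1))
        p=np.array(t[:3]);Rc=Rt
E
python3 - <<'E'
from h import *
to((.564,.307,.15,-5.4),(.564,.307,.07,-5.4),(.564,.307,.18,-5.4),(.507,-.29,.18,-105.7))
E
```

```text
shift first [-47.02  -8.73  10.26] | shift after turn [-15.96  45.08  10.26] | turn [-0.1  0.1 81. ]
shift first [0. 0. 8.] | shift after turn [0. 0. 8.] | turn [0. 0. 0.]
shift first [  0.   0. -11.] | shift after turn [  0.   0. -11.] | turn [0. 0. 0.]
shift first [-59.97  -0.06   0.  ] | shift after turn [10.67 59.02  0.  ] | turn [  0.    0.  100.3]
```

Request:
play_rows(
  series=[
    {"xyz":[-3.3,-0.6,0.7],"rot":[0,0,0],"gripper":-1},
    {"xyz":[-3.3,-0.6,0.7],"rot":[0,0,0],"gripper":-1},
    {"xyz":[-3.3,-0.6,0.7],"rot":[0,0,0],"gripper":-1},
    {"xyz":[-3.3,-0.6,0.7],"rot":[0,0,0],"gripper":-1},
    {"xyz":[-3.3,-0.6,0.7],"rot":[0,0,0],"gripper":-1},
    {"xyz":[-3.3,-0.6,0.7],"rot":[0,0,0],"gripper":-1},
    {"xyz":[-3.3,-0.6,0.7],"rot":[0,0,0],"gripper":-1},
    {"xyz":[-3.3,-0.6,0.7],"rot":[0,0,0],"gripper":-1},
    {"xyz":[-3.3,-0.6,0.7],"rot":[0,0,0],"gripper":-1},
    {"xyz":[-3.3,-0.6,0.7],"rot":[0,0,0],"gripper":-1},
    {"xyz":[-3.3,-0.6,0.7],"rot":[0,0,0],"gripper":-1},
    {"xyz":[-3.3,-0.6,0.7],"rot":[0,0,0],"gripper":-1},
  ],
)

```text
time: 1.1
eef_pos: [0.4972, 0.3395, 0.1684]
tool_rot: [-0.393, -3.116, 0.001]
ft_force: [-0.6, 0.8, 0.2]
gripper_width: 0.0852
finger_force: 0.0
```

Request:
play_rows(
  series=[
    {"xyz":[-2.5,-0.5,0.6],"rot":[0,0,0],"gripper":-1},
    {"xyz":[-2.5,-0.5,0.6],"rot":[0,0,0],"gripper":-1},
    {"xyz":[-2.4,-0.5,0.6],"rot":[0,0,0],"gripper":-1},
    {"xyz":[0,0,0],"rot":[0,0,7],"gripper":-1},
    {"xyz":[0,0,0],"rot":[0,0,7],"gripper":-1},
    {"xyz":[0,0,0],"rot":[0,0,7],"gripper":-1},
    {"xyz":[0,0,0],"rot":[0,0,7],"gripper":-1},
    {"xyz":[0,0,0],"rot":[0,0,7],"gripper":-1},
    {"xyz":[0,0,0],"rot":[0,0,7],"gripper":-1},
    {"xyz":[0,0,0],"rot":[0,0,7],"gripper":-1},
    {"xyz":[0,0,0],"rot":[0,0,7],"gripper":-1},
    {"xyz":[0,0,0],"rot":[0,0,7],"gripper":-1},
  ],
)

```text
time: 2.1
eef_pos: [0.5637, 0.3076, 0.1506]
tool_rot: [-1.971, -2.446, 0.002]
ft_force: [-0.3, 0.4, 0.7]
gripper_width: 0.0853
finger_force: 0.0
```

Request:
play_rows(
  series=[
    {"xyz":[0,0,0],"rot":[0,0,6],"gripper":-1},
    {"xyz":[0,0,0],"rot":[0,0,6],"gripper":-1},
    {"xyz":[0,0,0],"rot":[0,0,6],"gripper":-1},
    {"xyz":[0,0,0],"rot":[0,0,0],"gripper":-1},
  ],
)

```text
time: 2.43
eef_pos: [0.5638, 0.3076, 0.1507]
tool_rot: [-2.327, -2.111, 0.002]
ft_force: [-0.2, 0.3, -0.2]
gripper_width: 0.0853
finger_force: 0.0
```

```bash
python3 - <<'E'
from h import *
to((.564,.307,.07,-5.4))
d=get_image('wrist');cv2.imwrite('pics/w1.png',d['img'])
pt=[(.5639,.3068,.062),(.5718,.3898,.062),(.553,.1923,.062),(.4395,.299,.045)]
print(pix(d,pt).round())
E
```

```text
shift first [-0.05  0.04  8.07] | shift after turn [-0.06  0.03  8.07] | turn [-0.1  0.  -0.2]
[[258. 211.]
 [258.  88.]
 [258. 341.]
 [102. 227.]]
```

View pics/w1.png

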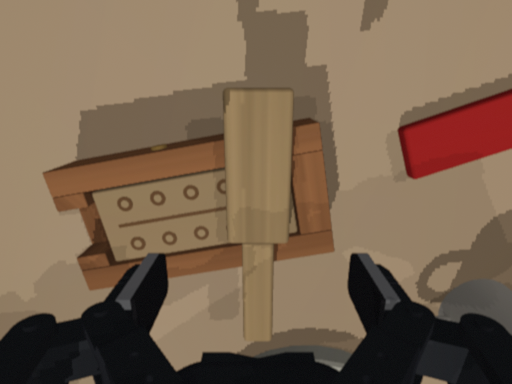

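The wrist view shows the paddle's blade end at (258,88), its handle end at (258,340) and the junction at row 243. These match the projected estimates, so the grasp point is correct. Next I descend and grip.

Request:
play_rows(
  series=[
    {"xyz":[0,0,1.5],"rot":[0,0,0],"gripper":-1},
    {"xyz":[0,0,1.5],"rot":[0,0,0],"gripper":-1},
    {"xyz":[0,0,1.5],"rot":[0,0,0],"gripper":-1},
    {"xyz":[0,0,1.5],"rot":[0,0,0],"gripper":-1},
    {"xyz":[0,0,1.0],"rot":[0,0,0],"gripper":-1},
    {"xyz":[0,0,1.0],"rot":[0,0,0],"gripper":-1},
    {"xyz":[0,0,0],"rot":[0,0,0],"gripper":1},
    {"xyz":[0,0,0],"rot":[0,0,0],"gripper":1},
    {"xyz":[0,0,0],"rot":[0,0,0],"gripper":1},
    {"xyz":[0,0,0],"rot":[0,0,0],"gripper":1},
    {"xyz":[0,0,0],"rot":[0,0,0],"gripper":1},
    {"xyz":[0,0,0],"rot":[0,0,0],"gripper":1},
  ],
)

```text
time: 3.48
eef_pos: [0.5648, 0.308, 0.073]
tool_rot: [2.322, 2.115, 0.004]
ft_force: [0.0, -0.1, 5.2]
gripper_width: 0.044
finger_force: 62.0
```

Request:
play_rows(
  series=[
    {"xyz":[0,0,0],"rot":[0,0,0],"gripper":1},
    {"xyz":[0,0,0],"rot":[0,0,0],"gripper":1},
    {"xyz":[0,0,-0.5],"rot":[0,0,0],"gripper":1},
    {"xyz":[0,0,-1],"rot":[0,0,0],"gripper":1},
    {"xyz":[0,0,-1.5],"rot":[0,0,0],"gripper":1},
    {"xyz":[0,0,-2],"rot":[0,0,0],"gripper":1},
    {"xyz":[0,0,-2],"rot":[0,0,0],"gripper":1},
    {"xyz":[0,0,-2],"rot":[0,0,0],"gripper":1},
    {"xyz":[0,0,-2],"rot":[0,0,0],"gripper":1},
  ],
)

```text
time: 4.23
eef_pos: [0.5637, 0.3076, 0.1828]
tool_rot: [-2.323, -2.115, 0.0]
ft_force: [0.7, 0.8, -0.6]
gripper_width: 0.0441
finger_force: 61.4
```

Request:
play_rows(
  series=[
    {"xyz":[-2,0,0],"rot":[0,0,0],"gripper":1},
    {"xyz":[-3,0,0],"rot":[0,0,0],"gripper":1},
    {"xyz":[-3.5,0,0],"rot":[0,0,0],"gripper":1},
    {"xyz":[-3.5,0,0],"rot":[0,0,0],"gripper":1},
    {"xyz":[-3.5,0,0],"rot":[0,0,0],"gripper":1},
    {"xyz":[-3.5,0,0],"rot":[0,0,0],"gripper":1},
    {"xyz":[-3.5,0,0],"rot":[0,0,0],"gripper":1},
    {"xyz":[-3.5,0,0],"rot":[0,0,0],"gripper":1},
    {"xyz":[-3.5,0,0],"rot":[0,0,0],"gripper":1},
    {"xyz":[-3.5,0,0],"rot":[0,0,0],"gripper":1},
    {"xyz":[-3.5,0,0],"rot":[0,0,0],"gripper":1},
    {"xyz":[-3.5,0,0],"rot":[0,0,0],"gripper":1},
  ],
)

```text
time: 5.23
eef_pos: [0.526, -0.0921, 0.1819]
tool_rot: [2.323, 2.115, 0.0]
ft_force: [-0.0, -0.3, -0.2]
gripper_width: 0.0443
finger_force: 61.4
```

Request:
play_rows(
  series=[
    {"xyz":[-3.5,0,0],"rot":[0,0,0],"gripper":1},
    {"xyz":[-3.5,0,0],"rot":[0,0,0],"gripper":1},
    {"xyz":[-3.5,0,0],"rot":[0,0,0],"gripper":1},
    {"xyz":[-3.5,0,0],"rot":[0,0,0],"gripper":1},
    {"xyz":[-3,0,0],"rot":[0,0,0],"gripper":1},
    {"xyz":[-2.5,0,0],"rot":[0,0,0],"gripper":1},
    {"xyz":[0,0,0],"rot":[0,0,5],"gripper":1},
    {"xyz":[0,0,0],"rot":[0,0,6],"gripper":1},
    {"xyz":[0,0,0],"rot":[0,0,6],"gripper":1},
    {"xyz":[0,0,0],"rot":[0,0,6],"gripper":1},
    {"xyz":[0,0,0],"rot":[0,0,6],"gripper":1},
    {"xyz":[0,0,0],"rot":[0,0,6],"gripper":1},
  ],
)

```text
time: 6.23
eef_pos: [0.5081, -0.2847, 0.1818]
tool_rot: [-2.855, -1.311, 0.0]
ft_force: [-0.1, -0.4, -0.4]
gripper_width: 0.0441
finger_force: 61.4
```

Request:
play_rows(
  series=[
    {"xyz":[0,0,0],"rot":[0,0,6],"gripper":1},
    {"xyz":[0,0,0],"rot":[0,0,6],"gripper":1},
    {"xyz":[0,0,0],"rot":[0,0,6],"gripper":1},
    {"xyz":[0,0,0],"rot":[0,0,6],"gripper":1},
    {"xyz":[0,0,0],"rot":[0,0,6],"gripper":1},
    {"xyz":[0,0,0],"rot":[0,0,6],"gripper":1},
    {"xyz":[0,0,0],"rot":[0,0,6],"gripper":1},
    {"xyz":[0,0,0],"rot":[0,0,6],"gripper":1},
    {"xyz":[0,0,0],"rot":[0,0,6],"gripper":1},
    {"xyz":[0,0,0],"rot":[0,0,6],"gripper":1},
    {"xyz":[0,0,0],"rot":[0,0,5],"gripper":1},
    {"xyz":[0,0,0],"rot":[0,0,0],"gripper":1},
  ],
)

```text
time: 7.23
eef_pos: [0.5082, -0.2846, 0.1818]
tool_rot: [-3.113, 0.425, -0.0]
ft_force: [0.2, 0.8, -1.1]
gripper_width: 0.0442
finger_force: 61.4
```

```bash
python3 - <<'E'
from h import *
to((.507,-.29,.06,-105.7))
for n in['top','side']:
    d=get_image(n);cv2.imwrite(f'pics/{n}1.png',d['img']);np.savez(f'pics/{n}1.npz',**d)
a=cv2.imread('pics/top1.png')[100:290,110:450];b=cv2.imread('pics/side1.png')[170:384,170:450]
cv2.imwrite('pics/v1.png',np.hstack([cv2.resize(a,(400,300)),cv2.resize(b,(400,300))]))
E
```

```text
shift first [ 0.03  0.55 12.18] | shift after turn [ 0.03  0.55 12.18] | turn [-0.  -0.   0.2]
```

View pics/v1.png

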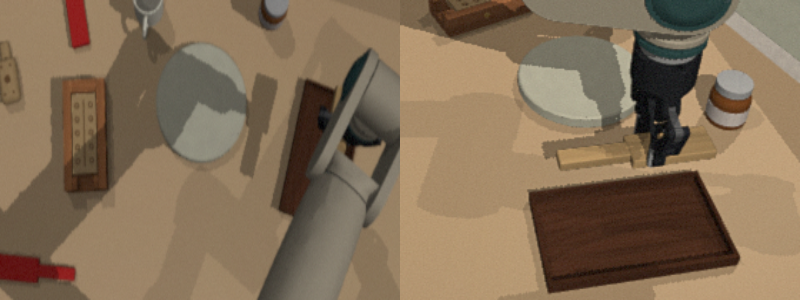

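The paddle is held level above the tray, and the frame and tile at (85,135) are now uncovered. Next I lower it in.

Request:
play_rows(
  series=[
    {"xyz":[0,0.25,2],"rot":[0,0,0],"gripper":1},
    {"xyz":[0,0.3,2.5],"rot":[0,0,0],"gripper":1},
    {"xyz":[0,0,2.5],"rot":[0,0,0],"gripper":1},
    {"xyz":[0,0,2.5],"rot":[0,0,0],"gripper":1},
    {"xyz":[0,0,2],"rot":[0,0,0],"gripper":1},
    {"xyz":[0,0,1],"rot":[0,0,0],"gripper":1},
    {"xyz":[0,0,0.8],"rot":[0,0,0],"gripper":1},
    {"xyz":[0,0,0.6],"rot":[0,0,0],"gripper":1},
    {"xyz":[0,0,0.4],"rot":[0,0,0],"gripper":1},
    {"xyz":[0,0,0],"rot":[0,0,0],"gripper":1},
  ],
)

```text
time: 8.17
eef_pos: [0.507, -0.2901, 0.0384]
tool_rot: [3.113, -0.419, 0.0]
ft_force: [0.5, 1.2, -1.0]
gripper_width: 0.044
finger_force: 61.4
```

```bash
python3 - <<'E'
from h import *
im=cv2.imread('pics/top1.png')[150:240,130:230];cv2.imwrite('pics/crop2.png',cv2.resize(im,None,fx=6,fy=6,interpolation=cv2.INTER_CUBIC))
d=get_image('side');cv2.imwrite('pics/s2.png',d['img'][230:384,230:430])
E
```

```text
(no output)
```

View pics/crop2.png

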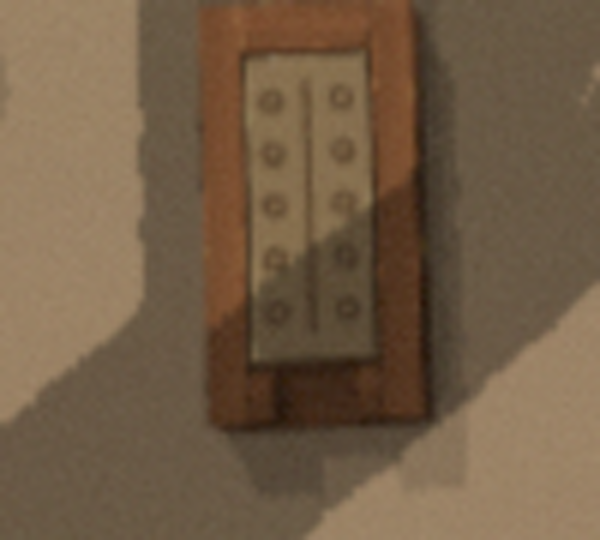

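The crop shows the uncovered tile with corners at (244,52), (367,48), (251,362) and (379,357), and the notch at the bottom around (320,390). Next I lower a little and release the paddle.

Request:
play_rows(
  series=[
    {"xyz":[0,0,0.2],"rot":[0,0,0],"gripper":1},
    {"xyz":[0,0,0.1],"rot":[0,0,0],"gripper":1},
    {"xyz":[0,0,0],"rot":[0,0,0],"gripper":1},
  ],
)

```text
time: 8.47
eef_pos: [0.507, -0.2901, 0.0355]
tool_rot: [3.113, -0.42, 0.001]
ft_force: [-0.5, 0.1, 0.4]
gripper_width: 0.0441
finger_force: 61.4
```

Request:
play_rows(
  series=[
    {"xyz":[0,0,0],"rot":[0,0,0],"gripper":-1},
    {"xyz":[0,0,0],"rot":[0,0,0],"gripper":-1},
    {"xyz":[0,0,0],"rot":[0,0,0],"gripper":-1},
    {"xyz":[0,0,0],"rot":[0,0,0],"gripper":-1},
    {"xyz":[0,0,0],"rot":[0,0,0],"gripper":-1},
    {"xyz":[0,0,-1],"rot":[0,0,0],"gripper":-1},
    {"xyz":[0,0,-2.5],"rot":[0,0,0],"gripper":-1},
    {"xyz":[0,0,-3],"rot":[0,0,0],"gripper":-1},
    {"xyz":[0,0,-3],"rot":[0,0,0],"gripper":-1},
    {"xyz":[0,0,-3],"rot":[0,0,0],"gripper":-1},
    {"xyz":[0,0,-2],"rot":[0,0,0],"gripper":-1},
    {"xyz":[0,0,0],"rot":[0,0,0],"gripper":-1},
  ],
)

```text
time: 9.47
eef_pos: [0.5086, -0.2911, 0.1873]
tool_rot: [3.109, -0.419, 0.015]
ft_force: [0.3, -0.8, 1.4]
gripper_width: 0.0855
finger_force: 0.0
```

```bash
python3 - <<'E'
from h import *
np.set_printoptions(precision=4,suppress=True)
d=dict(np.load('pics/top1.npz'))
q=np.array([(244,52),(367,48),(251,362),(379,357)],float)/6+[130-.4,150-.4]
f=ray(d,q,.045);x=(f[0]+f[1]-f[2]-f[3])/2
print('tile',f.mean(0),np.linalg.norm(x),np.linalg.norm(f[0]-f[1]),np.degrees(np.arctan2(x[1],x[0])))
# check in side view: project tile corners
s=dict(np.load('pics/side1.npz'));print(pix(s,f))
# paddle now
d=get_image('side');hsv=cv2.cvtColor(d['img'],cv2.COLOR_BGR2HSV)
for z in (.02,):
    w=ray(s,[(331,333)],.006);print(w)
m=(hsv[...,2]>90)&(hsv[...,1]>90);poly=pix(d,[[.493+a*np.cos(-.275)-b*np.sin(-.275),-.2856+a*np.sin(-.275)+b*np.cos(-.275),.02] for a,b in((-.12,-.065),(.12,-.065),(.12,.065),(-.12,.065))])
k=np.zeros(m.shape,np.uint8);cv2.fillConvexPoly(k,poly.astype(int),1);m=(m&(k>0)).astype(np.uint8);print(m.sum(),rect(m,d,.022))
cv2.imwrite('pics/s3.png',cv2.resize(d['img'][260:384,240:420],None,fx=3,fy=3))
E
```

```text
tile [0.5164 0.305  0.045 ] 0.15252539679248137 0.06037197186634398 4.709801154737609
[[246.6558 152.5715]
 [255.8747 162.0945]
 [201.1335 166.0442]
 [209.5685 176.6919]]
[[ 0.4954 -0.2924  0.006 ]]
1854 ((486.1988525390625, -290.22308349609375), (52.59610366821289, 200.1996612548828), 74.49478149414062)
```

View pics/s3.png

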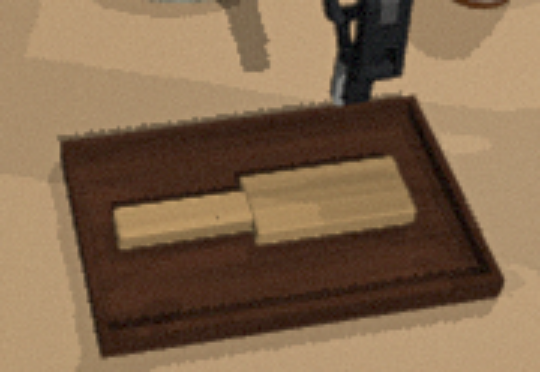

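The paddle lies flat and free in the tray, at (265,205) in the crop. Next I close the fingers and go to the press point, 18 mm from the tile's notch end.

```bash
python3 - <<'E'
from h import *
to((.458,.2993,.12,-85.3))
E
```

```text
shift first [-20.48 -55.58   6.19] | shift after turn [ -0.14 -59.21   6.42] | turn [  0.2  -0.3 -20.1]
```

Request:
play_rows(
  series=[
    {"xyz":[0,0,0],"rot":[0,0,-6.7],"gripper":1},
    {"xyz":[0,0,0],"rot":[0,0,-6.7],"gripper":1},
    {"xyz":[0,0,0],"rot":[0,0,-6.7],"gripper":1},
    {"xyz":[0,-3.6,0],"rot":[0,0,0],"gripper":1},
    {"xyz":[0,-3.6,0],"rot":[0,0,0],"gripper":1},
    {"xyz":[0,-3.6,0],"rot":[0,0,0],"gripper":1},
    {"xyz":[0,-3.6,0],"rot":[0,0,0],"gripper":1},
    {"xyz":[0,-3.6,0],"rot":[0,0,0],"gripper":1},
    {"xyz":[0,-3.6,0],"rot":[0,0,0],"gripper":1},
    {"xyz":[0,-3.6,0],"rot":[0,0,0],"gripper":1},
    {"xyz":[0,-3.6,0],"rot":[0,0,0],"gripper":1},
    {"xyz":[0,-3.6,0],"rot":[0,0,0],"gripper":1},
  ],
)

```text
time: 10.52
eef_pos: [0.479, 0.0345, 0.1793]
tool_rot: [-3.139, -0.129, 0.003]
ft_force: [0.2, 0.3, -0.5]
gripper_width: -0.0002
finger_force: 0.0
```

Request:
play_rows(
  series=[
    {"xyz":[0,-3.6,0],"rot":[0,0,0],"gripper":1},
    {"xyz":[0,-3.6,0],"rot":[0,0,0],"gripper":1},
    {"xyz":[0,-3.6,0],"rot":[0,0,0],"gripper":1},
    {"xyz":[0,-3.6,0],"rot":[0,0,0],"gripper":1},
    {"xyz":[0,-3.6,0],"rot":[0,0,0],"gripper":1},
    {"xyz":[0,-3.6,0.6],"rot":[0,0,0],"gripper":1},
    {"xyz":[0,-3.0,1],"rot":[0,0,0],"gripper":1},
    {"xyz":[0,-2.2,1.5],"rot":[0,0,0],"gripper":1},
    {"xyz":[0,0,1.5],"rot":[0,0,0],"gripper":1},
    {"xyz":[0,0,1],"rot":[0,0,0],"gripper":1},
    {"xyz":[0,0,0.5],"rot":[0,0,0],"gripper":1},
    {"xyz":[0,0,0],"rot":[0,0,0],"gripper":1},
  ],
)

```text
time: 11.52
eef_pos: [0.4574, 0.299, 0.1176]
tool_rot: [3.137, 0.128, -0.005]
ft_force: [-1.0, 0.3, 0.4]
gripper_width: 0.0001
finger_force: 0.0
```

```bash
python3 - <<'E'
from h import *
to((.458,.2993,.08,-85.3))
s=read_state();print(s['gripper_width'],s['eef_pos'],s['ft_force'])
E
```

```text
shift first [ 0.08 -0.03  3.76] | shift after turn [ 0.06 -0.03  3.76] | turn [ 0.1  0.2 -0. ]
0.00011039235803358428 [0.45738425 0.29895657 0.11756935] [-0.97930936  0.26612753  0.41462148]
```

Request:
play_rows(
  series=[
    {"xyz":[0.05,0,1.5],"rot":[0,0,0],"gripper":1},
    {"xyz":[0,0,1.0],"rot":[0,0,0],"gripper":1},
    {"xyz":[0,0,0.5],"rot":[0,0,0],"gripper":1},
    {"xyz":[0,0,0.4],"rot":[0,0,0],"gripper":1},
    {"xyz":[0,0,0.4],"rot":[0,0,0],"gripper":1},
    {"xyz":[0,0,0.3],"rot":[0,0,0],"gripper":1},
    {"xyz":[0,0,0.3],"rot":[0,0,0],"gripper":1},
  ],
)

```text
time: 12.1
eef_pos: [0.4587, 0.3001, 0.0755]
tool_rot: [-3.139, -0.13, -0.001]
ft_force: [-0.9, 0.2, -0.4]
gripper_width: -0.0001
finger_force: 0.0
```

Request:
play_rows(
  series=[
    {"xyz":[0,0,0.3],"rot":[0,0,0],"gripper":1},
    {"xyz":[0,0,0.3],"rot":[0,0,0],"gripper":1},
    {"xyz":[0,0,0],"rot":[0,0,0],"gripper":1},
  ],
)

```text
time: 12.35
eef_pos: [0.4583, 0.2999, 0.0687]
tool_rot: [3.139, 0.13, -0.001]
ft_force: [-0.2, -0.2, -0.5]
gripper_width: -0.0001
finger_force: 0.0
```

Request:
play_rows(
  series=[
    {"xyz":[0,0,0.3],"rot":[0,0,0],"gripper":1},
    {"xyz":[0,0,0.3],"rot":[0,0,0],"gripper":1},
    {"xyz":[0,0,0.3],"rot":[0,0,0],"gripper":1},
    {"xyz":[0,0,0],"rot":[0,0,0],"gripper":1},
  ],
)

```text
time: 12.68
eef_pos: [0.4566, 0.3001, 0.0605]
tool_rot: [3.138, 0.131, -0.008]
ft_force: [-11.5, -2.4, 10.2]
gripper_width: -0.0002
finger_force: 6.0
```

Request:
play_rows(
  series=[
    {"xyz":[0,0,0.3],"rot":[0,0,0],"gripper":1},
    {"xyz":[0,0,0.3],"rot":[0,0,0],"gripper":1},
    {"xyz":[0,0,0],"rot":[0,0,0],"gripper":1},
  ],
)

```text
time: 12.93
eef_pos: [0.4554, 0.3, 0.0536]
tool_rot: [3.138, 0.131, -0.013]
ft_force: [-15.4, -2.0, 8.6]
gripper_width: 0.0001
finger_force: 7.0
```

Request:
play_rows(
  series=[
    {"xyz":[-0.3,0,0.1],"rot":[0,0,0],"gripper":1},
    {"xyz":[-0.1,0,0.2],"rot":[0,0,0],"gripper":1},
    {"xyz":[0,0,0.1],"rot":[0,0,0],"gripper":1},
    {"xyz":[0,0,0],"rot":[0,0,0],"gripper":1},
  ],
)

```text
time: 13.27
eef_pos: [0.4549, 0.3, 0.0532]
tool_rot: [-3.138, -0.13, -0.002]
ft_force: [-8.6, -4.9, 19.0]
gripper_width: 0.0001
finger_force: 10.6
```

```bash
python3 - <<'E'
from h import *
d=get_image('side');im=d['img'][120:210,160:300];np.savez('pics/s4.npz',**d);cv2.imwrite('pics/s4.png',cv2.resize(im,None,fx=5,fy=5,interpolation=cv2.INTER_CUBIC))
ux=np.array([.9966,.082,0]);uy=np.array([-.082,.9966,0]);o=np.array([.515,.304,0])
for x,y,z in((.073,-.029,.071),(.06,-.03,.082),(.073,.029,.071)):print((pix(d,o+ux*x+uy*y+[0,0,z])-[160,120])*5)
E
```

```text
[[473.24623363 175.30694405]]
[[454.72677829 166.09795049]]
[[426.57136413 130.54759157]]
```

View pics/s4.png

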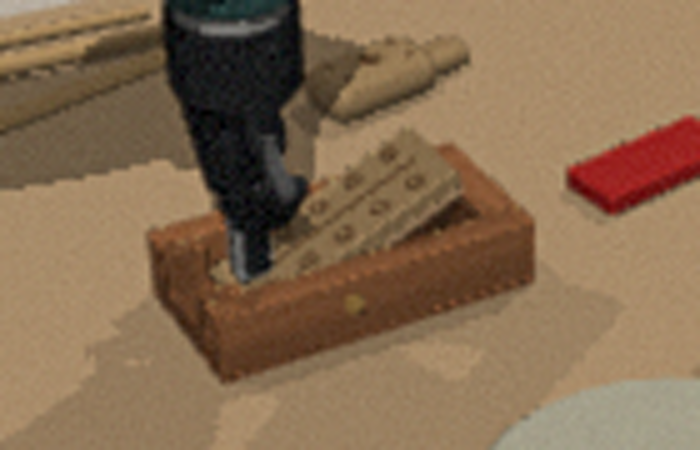

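The tile is tipped with its raised end at about (435,160) in the crop. The force of 19 N with no further travel means the bed is on its stop. Next I retreat, tilt the tool by 24° and open.

Request:
play_rows(
  series=[
    {"xyz":[0,0,-0.5],"rot":[0,0,0],"gripper":1},
    {"xyz":[0,0,-1],"rot":[0,0,0],"gripper":1},
    {"xyz":[0,0,-2],"rot":[0,0,0],"gripper":1},
    {"xyz":[0,0,-3],"rot":[0,0,0],"gripper":1},
    {"xyz":[0,0,-3],"rot":[0,0,0],"gripper":-1},
    {"xyz":[0,0,-1],"rot":[0,0,0],"gripper":-1},
    {"xyz":[0,0,0],"rot":[0,6,0],"gripper":-1},
    {"xyz":[0,0,0],"rot":[0,6,0],"gripper":-1},
    {"xyz":[0,0,0],"rot":[0,6,0],"gripper":-1},
    {"xyz":[0,0,0],"rot":[0,6,0],"gripper":-1},
    {"xyz":[0,0,0],"rot":[0,0,0],"gripper":-1},
  ],
)

```text
time: 14.23
eef_pos: [0.4521, 0.2992, 0.1532]
tool_rot: [-3.055, -0.129, -0.65]
ft_force: [-0.0, -0.5, -0.6]
gripper_width: 0.0833
finger_force: 0.0
```

```bash
python3 - <<'E'
from h import *
ux=np.array([.9966,.082,0]);o=np.array([.515,.304,0])
G=o+ux*.0308+[0,0,.0747];P=o-ux*.0018+[0,0,.148]
to((*P,-85.3,24),(*G,-85.3,24))
d=get_image('top');np.savez('pics/top5.npz',**d);s=get_image('side');np.savez('pics/side5.npz',**s)
# expected tile top corners in both views (tile fully tipped), for comparison
a=.42;uy=np.array([-.082,.9966,0])
def T(t,y,h):return o+ux*(-.02+(t+.02)*np.cos(a)-h*np.sin(a))+uy*y+[0,0,.029+(t+.02)*np.sin(a)+h*np.cos(a)]
C=[T(.075,.03,.016),T(.075,-.03,.016),T(.075,-.03,.004)]
k=cv2.resize(d['img'][140:230,150:220],None,fx=6,fy=6,interpolation=cv2.INTER_CUBIC)
j=cv2.resize(s['img'][130:205,170:290],None,fx=6,fy=6,interpolation=cv2.INTER_CUBIC)[:450,:380+340]
print('top',((pix(d,C)-[150,140])*6+2.5).round(),'side',((pix(s,C)-[170,130])*6+2.5).round())
cv2.imwrite('pics/v5.png',cv2.resize(j,(720,450)));cv2.imwrite('pics/v5t.png',k)
E
```

```text
shift first [5.38 0.05 2.97] | shift after turn [5.38 0.04 2.97] | turn [ 0.  -0.   0.2]
shift first [-0.   -0.    8.02] | shift after turn [-0.   -0.    8.02] | turn [0. 0. 0.]
top [[113. 133.]
 [239. 126.]
 [242. 120.]] side [[431.  85.]
 [489. 141.]
 [497. 157.]]
```

View pics/v5.png

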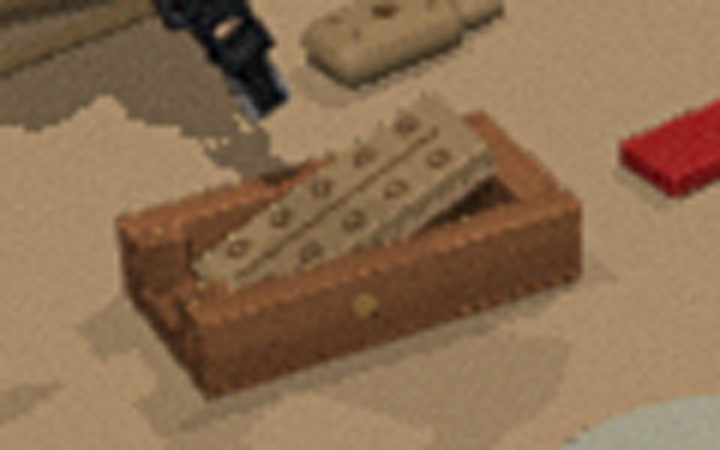

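The side crop shows the tile tipped, with its raised corners at (432,95) and (492,150). That is about 1.5 px, or 2–3 mm, below the model, so I'll go slightly deeper. Next I approach along the tile's normal and grip.

Request:
play_rows(
  series=[
    {"xyz":[1.8,0,1],"rot":[0,0,0],"gripper":-1},
    {"xyz":[1.8,0,1],"rot":[0,0,0],"gripper":-1},
    {"xyz":[1.8,0,1],"rot":[0,0,0],"gripper":-1},
    {"xyz":[0,0,2],"rot":[0,0,0],"gripper":-1},
    {"xyz":[0,0,2],"rot":[0,0,0],"gripper":-1},
    {"xyz":[0,0,1.5],"rot":[0,0,0],"gripper":-1},
    {"xyz":[0,0,1],"rot":[0,0,0],"gripper":-1},
    {"xyz":[0,0,0.8],"rot":[0,0,0],"gripper":-1},
    {"xyz":[0,0,0],"rot":[0,0,0],"gripper":-1},
  ],
)

```text
time: 15.08
eef_pos: [0.5458, 0.3067, 0.0816]
tool_rot: [-3.056, -0.125, -0.645]
ft_force: [-0.5, -0.3, -0.2]
gripper_width: 0.0856
finger_force: 0.0
```

```bash
python3 - <<'E'
from h import *
ux=np.array([.9966,.082,0]);o=np.array([.515,.304,0])
to((*(o+ux*.0308+[0,0,.0747]),-85.3,24))
s=read_state();print(s['ft_force'],s['gripper_width'])
E
```

```text
shift first [-0.29  0.02  0.63] | shift after turn [-0.29  0.02  0.63] | turn [ 0.   0.2 -0. ]
[-0.50259031 -0.28280117 -0.24597808] 0.08562719956275096
```

Request:
play_rows(
  series=[
    {"xyz":[-0.2,0,0.4],"rot":[0,0,0],"gripper":-1},
    {"xyz":[0,0,0.4],"rot":[0,0,0],"gripper":-1},
    {"xyz":[0,0,0],"rot":[0,0,0],"gripper":-1},
    {"xyz":[0,0,0],"rot":[0,0,0],"gripper":1},
    {"xyz":[0,0,0],"rot":[0,0,0],"gripper":1},
    {"xyz":[0,0,0],"rot":[0,0,0],"gripper":1},
    {"xyz":[0,0,0],"rot":[0,0,0],"gripper":1},
    {"xyz":[0,0,0],"rot":[0,0,0],"gripper":1},
    {"xyz":[0,0,0],"rot":[0,0,0],"gripper":1},
  ],
)

```text
time: 15.83
eef_pos: [0.5471, 0.3074, 0.0757]
tool_rot: [-3.053, -0.126, -0.65]
ft_force: [-2.4, -1.0, 4.2]
gripper_width: 0.0581
finger_force: 68.1
```

Request:
play_rows(
  series=[
    {"xyz":[0.2,0,-0.45],"rot":[0,0,0],"gripper":1},
    {"xyz":[0.4,0,-0.9],"rot":[0,0,0],"gripper":1},
    {"xyz":[0.4,0,-0.9],"rot":[0,0,0],"gripper":1},
    {"xyz":[0.8,0,-1.8],"rot":[0,0,0],"gripper":1},
    {"xyz":[0.8,0,-1.8],"rot":[0,0,0],"gripper":1},
    {"xyz":[0.8,0,-1.8],"rot":[0,0,0],"gripper":1},
    {"xyz":[0.8,0,-1.8],"rot":[0,0,0],"gripper":1},
    {"xyz":[0.8,0,-1.8],"rot":[0,0,0],"gripper":1},
    {"xyz":[0,0,0],"rot":[0,0,0],"gripper":1},
    {"xyz":[0,0,0],"rot":[0,0,0],"gripper":1},
  ],
)

```text
time: 16.67
eef_pos: [0.5472, 0.3076, 0.1998]
tool_rot: [-3.051, -0.126, -0.653]
ft_force: [-0.0, -0.5, -3.6]
gripper_width: 0.0582
finger_force: 67.4
```

```bash
python3 - <<'E'
from h import *
s=read_state();print(s['eef_pos'],s['ft_force'],s['ft_torque'],s['gripper_width'])
d=get_image('side');np.savez('pics/side6.npz',**d)
cv2.imwrite('pics/v6.png',cv2.resize(d['img'][70:210,150:310],None,fx=4,fy=4,interpolation=cv2.INTER_CUBIC))
E
```

```text
[0.54716965 0.30760137 0.19976473] [-2.36340121e-03 -4.67416849e-01 -3.59118111e+00] [-0.01525866  0.2542728   0.02960938] 0.05816443921810231
```

The tile is carried: the width is steady and the load is about 3 N. Next I level the tool and carry it over the bat.

Request:
play_rows(
  series=[
    {"xyz":[0,0,0],"rot":[0,-3,0],"gripper":1},
    {"xyz":[0,0,0],"rot":[0,-4,0],"gripper":1},
    {"xyz":[0,0,0],"rot":[0,-4,0],"gripper":1},
    {"xyz":[0,0,0],"rot":[0,-4,0],"gripper":1},
    {"xyz":[0,0,0],"rot":[0,-4,0],"gripper":1},
    {"xyz":[0,0,0],"rot":[0,-3,0],"gripper":1},
    {"xyz":[0,0,0],"rot":[0,-2,0],"gripper":1},
    {"xyz":[0,0,0],"rot":[0,0,0],"gripper":1},
    {"xyz":[0,0,0],"rot":[0,0,0],"gripper":1},
  ],
)

```text
time: 17.47
eef_pos: [0.5467, 0.307, 0.196]
tool_rot: [3.138, 0.129, -0.003]
ft_force: [-0.7, -1.0, -2.8]
gripper_width: 0.0584
finger_force: 67.4
```

```bash
python3 - <<'E'
from h import *
s=read_state();print(s['eef_pos'],s['ft_force'],s['ft_torque'],s['gripper_width'])
to((.633,.02,.2,-85.3),(.633,.02,.07,-85.3))
d=dict(np.load('pics/side0.npz'));hsv=cv2.cvtColor(d['img'],cv2.COLOR_BGR2HSV)
m=comp((hsv[...,1]<40)&(hsv[...,2]>110),(297,220))
print('bat side',rect(m,d,.025)[:2],'mug',ray(dict(np.load('pics/top0.npz')),[(236,98)],.08))
E
```

```text
[0.54665442 0.30703462 0.19604161] [-0.66814075 -1.02551077 -2.77709604] [-0.0332078  -0.10656211 -0.00317589] 0.05835149552726993
shift first [ 6.25 29.32 -0.37] | shift after turn [ 6.25 29.31 -0.4 ] | turn [0.1 0.1 0. ]
shift first [ 0.  0. 13.] | shift after turn [ 0.  0. 13.] | turn [0. 0. 0.]
bat side ((457.6204833984375, 87.60101318359375), (934.693603515625, 1221.734130859375)) mug [[0.76778808 0.15235428 0.08      ]]
```

Request:
play_rows(
  series=[
    {"xyz":[0.3,1.5,0],"rot":[0,0,0],"gripper":1},
    {"xyz":[0.6,2.8,0],"rot":[0,0,0],"gripper":1},
    {"xyz":[0.6,2.8,0],"rot":[0,0,0],"gripper":1},
    {"xyz":[0.6,2.8,0],"rot":[0,0,0],"gripper":1},
    {"xyz":[0.6,2.8,0],"rot":[0,0,0],"gripper":1},
    {"xyz":[0.6,2.8,0],"rot":[0,0,0],"gripper":1},
    {"xyz":[0.6,2.8,0],"rot":[0,0,0],"gripper":1},
    {"xyz":[0.6,2.8,0],"rot":[0,0,0],"gripper":1},
    {"xyz":[0.6,2.8,0],"rot":[0,0,0],"gripper":1},
    {"xyz":[0.6,2.8,0],"rot":[0,0,0],"gripper":1},
    {"xyz":[0.5,2.6,0],"rot":[0,0,0],"gripper":1},
    {"xyz":[0,0,0],"rot":[0,0,0],"gripper":1},
  ],
)

```text
time: 18.47
eef_pos: [0.633, 0.0151, 0.1976]
tool_rot: [3.137, 0.122, 0.001]
ft_force: [0.4, -0.2, -2.1]
gripper_width: 0.0583
finger_force: 67.4
```

Request:
play_rows(
  series=[
    {"xyz":[0,0,2],"rot":[0,0,0],"gripper":1},
    {"xyz":[0,0,2.5],"rot":[0,0,0],"gripper":1},
    {"xyz":[0,0,2.5],"rot":[0,0,0],"gripper":1},
    {"xyz":[0,0,2.5],"rot":[0,0,0],"gripper":1},
    {"xyz":[0,0,1.5],"rot":[0,0,0],"gripper":1},
    {"xyz":[0,0,1],"rot":[0,0,0],"gripper":1},
    {"xyz":[0,0,0],"rot":[0,0,0],"gripper":1},
    {"xyz":[0,0,0],"rot":[0,0,0],"gripper":1},
  ],
)

```text
time: 19.13
eef_pos: [0.6327, 0.0204, 0.0785]
tool_rot: [3.139, 0.13, 0.001]
ft_force: [1.5, -0.4, -1.8]
gripper_width: 0.0582
finger_force: 67.3
```

```bash
python3 - <<'E'
from h import *
d=get_image('side');np.savez('pics/side7.npz',**d)
to((.633,.02,.05,-85.3))
s=read_state();p=np.array(s['eef_pos']);print(s['ft_force'],p)
print('bat by side px',ray(d,[(297,225)],.025))
ux=np.array([.9966,.082,0]);uy=np.array([-.082,.9966,0])
C=[p+ux*a+uy*b+[0,0,c] for a,b,c in((.028,-.03,-.0173),(-.122,-.03,-.0173),(-.122,-.03,-.0053),(.028,-.03,-.0053),(-.122,.03,-.0053))]
o=np.array([210,150]);print(((pix(d,C)-o)*5+2).round())
cv2.imwrite('pics/v7.png',cv2.resize(d['img'][150:265,210:350],None,fx=5,fy=5,interpolation=cv2.INTER_CUBIC))
E
```

```text
shift first [-0.04  0.04  2.96] | shift after turn [-0.03  0.04  2.96] | turn [ 0.  -0.1  0. ]
[-0.77561108 -0.80084314 -2.40456614] [0.63326835 0.02039147 0.07958917]
bat by side px [[0.58050087 0.00210752 0.025     ]]
[[594. 288.]
 [343. 385.]
 [344. 366.]
 [596. 269.]
 [280. 296.]]
```

View pics/v7.png

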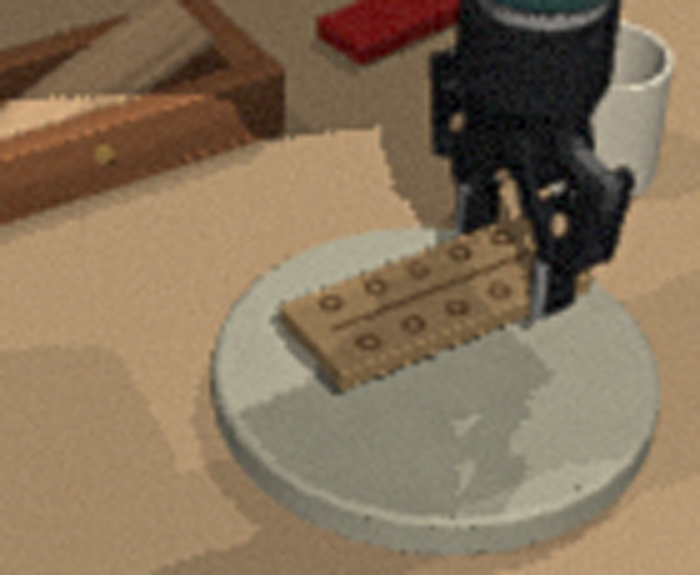

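The tile is level within about 2° over the bat's middle: tile corners are at (280,308) and (342,392), and the bat is centred near (435,375). Next I lower it gently.

Request:
play_rows(
  series=[
    {"xyz":[0,0.2,1],"rot":[0,0,0],"gripper":1},
    {"xyz":[0,0.2,0.8],"rot":[0,0,0],"gripper":1},
    {"xyz":[0,0,0.5],"rot":[0,0,0],"gripper":1},
    {"xyz":[0,0,0.4],"rot":[0,0,0],"gripper":1},
    {"xyz":[0,0,0.3],"rot":[0,0,0],"gripper":1},
    {"xyz":[0,0,0.2],"rot":[0,0,0],"gripper":1},
    {"xyz":[0,0,0],"rot":[0,0,0],"gripper":1},
  ],
)

```text
time: 19.77
eef_pos: [0.6329, 0.0165, 0.0456]
tool_rot: [-3.139, -0.13, 0.001]
ft_force: [-0.7, -0.5, -2.4]
gripper_width: 0.0581
finger_force: 67.4
```

Request:
play_rows(
  series=[
    {"xyz":[0,0,0.2],"rot":[0,0,0],"gripper":1},
    {"xyz":[0,0,0],"rot":[0,0,0],"gripper":1},
  ],
)

```text
time: 19.93
eef_pos: [0.6331, 0.0165, 0.0441]
tool_rot: [-3.139, -0.13, -0.0]
ft_force: [0.5, 0.4, -2.1]
gripper_width: 0.0582
finger_force: 67.4
```

Request:
play_rows(
  series=[
    {"xyz":[0,0,0.1],"rot":[0,0,0],"gripper":1},
    {"xyz":[0,0,0.1],"rot":[0,0,0],"gripper":1},
    {"xyz":[0,0,0],"rot":[0,0,0],"gripper":1},
  ],
)

```text
time: 20.18
eef_pos: [0.6333, 0.0165, 0.0433]
tool_rot: [-3.139, -0.13, -0.001]
ft_force: [-3.0, 0.5, 4.7]
gripper_width: 0.0583
finger_force: 68.0
```

Request:
play_rows(
  series=[
    {"xyz":[0,0,0.1],"rot":[0,0,0],"gripper":1},
    {"xyz":[0,0,0.1],"rot":[0,0,0],"gripper":1},
    {"xyz":[0,0,0],"rot":[0,0,0],"gripper":1},
  ],
)

```text
time: 20.43
eef_pos: [0.6334, 0.0165, 0.0432]
tool_rot: [-3.139, -0.13, -0.001]
ft_force: [-10.6, -0.6, 15.6]
gripper_width: 0.058
finger_force: 69.4
```

Contact is made at z ≈ 0.0432. I'll relax the pressure slightly and open.

Request:
play_rows(
  series=[
    {"xyz":[0,0,-0.15],"rot":[0,0,0],"gripper":1},
    {"xyz":[0,0,0],"rot":[0,0,0],"gripper":1},
  ],
)

```text
time: 20.6
eef_pos: [0.6334, 0.0165, 0.0433]
tool_rot: [-3.139, -0.13, -0.002]
ft_force: [-4.7, 0.0, 7.6]
gripper_width: 0.0582
finger_force: 68.7
```

Request:
play_rows(
  series=[
    {"xyz":[0,0,0],"rot":[0,0,0],"gripper":-1},
    {"xyz":[0,0,0],"rot":[0,0,0],"gripper":-1},
    {"xyz":[0,0,0],"rot":[0,0,0],"gripper":-1},
    {"xyz":[0,0,0],"rot":[0,0,0],"gripper":-1},
    {"xyz":[0,0,0],"rot":[0,0,0],"gripper":-1},
    {"xyz":[0,0,-0.5],"rot":[0,0,0],"gripper":-1},
    {"xyz":[0,0,-1.5],"rot":[0,0,0],"gripper":-1},
    {"xyz":[0,0,-3],"rot":[0,0,0],"gripper":-1},
    {"xyz":[0,0,-3],"rot":[0,0,0],"gripper":-1},
    {"xyz":[0,0,-3],"rot":[0,0,0],"gripper":-1},
    {"xyz":[0,0,-2],"rot":[0,0,0],"gripper":-1},
    {"xyz":[0,0,0],"rot":[0,0,0],"gripper":-1},
  ],
)

```text
time: 21.6
eef_pos: [0.6352, 0.0164, 0.1786]
tool_rot: [3.138, 0.13, 0.016]
ft_force: [1.3, -0.1, 0.9]
gripper_width: 0.0853
finger_force: 0.0
```

```bash
python3 - <<'E'
from h import *
s=read_state();print(s['eef_pos'],s['gripper_width'])
ux=np.array([.9966,.082,0]);o=np.array([.515,.304,0])
B=o+ux*.055
to((*B[:2],.16,-85.3),(*B[:2],.095,-85.3))
E
```

```text
[0.63519704 0.01637384 0.17855341] 0.08530177635307253
shift first [ -4.13 -29.66   1.78] | shift after turn [ -4.12 -29.65   1.86] | turn [ 0.1 -0.6  0. ]
shift first [0.  0.  6.5] | shift after turn [0.  0.  6.5] | turn [0. 0. 0.]
```

Request:
play_rows(
  series=[
    {"xyz":[-0.2,-1.5,0],"rot":[0,0,0],"gripper":1},
    {"xyz":[-0.4,-2.8,0],"rot":[0,0,0],"gripper":1},
    {"xyz":[-0.4,-2.8,0],"rot":[0,0,0],"gripper":1},
    {"xyz":[-0.4,-2.8,0],"rot":[0,0,0],"gripper":1},
    {"xyz":[-0.4,-2.8,0],"rot":[0,0,0],"gripper":1},
    {"xyz":[-0.4,-2.8,0],"rot":[0,0,0],"gripper":1},
    {"xyz":[-0.4,-2.8,0],"rot":[0,0,0],"gripper":1},
    {"xyz":[-0.4,-2.8,0],"rot":[0,0,0],"gripper":1},
    {"xyz":[-0.4,-2.8,0],"rot":[0,0,0],"gripper":1},
    {"xyz":[-0.4,-2.8,0],"rot":[0,0,0],"gripper":1},
    {"xyz":[-0.3,-2.9,0],"rot":[0,0,0],"gripper":1},
    {"xyz":[0,0,0],"rot":[0,0,0],"gripper":1},
  ],
)

```text
time: 22.6
eef_pos: [0.5648, 0.3133, 0.1696]
tool_rot: [-3.138, -0.138, 0.005]
ft_force: [-0.4, 0.2, -1.4]
gripper_width: 0.0001
finger_force: 0.0
```

```bash
python3 - <<'E'
from h import *
ux=np.array([.9966,.082,0]);o=np.array([.515,.304,0]);B=o+ux*.055
to((*B[:2],.1,-85.3))
for n in('top','side'):
    d=get_image(n);np.savez(f'pics/{n}8.npz',**d);hsv=cv2.cvtColor(d['img'],cv2.COLOR_BGR2HSV)
    k=np.zeros(hsv.shape[:2],np.uint8);th=np.linspace(0,6.3,60)
    cv2.fillConvexPoly(k,pix(d,np.c_[.586+.1*np.cos(th),.014+.1*np.sin(th),.03+0*th]).astype(int),1)
    m=((hsv[...,1]>65)&(k>0)).astype(np.uint8);m=cv2.morphologyEx(m,cv2.MORPH_OPEN,np.ones((3,3)))
    print(n,m.sum(),rect(m,d,.035))
E
```

```text
shift first [0.48 0.53 6.95] | shift after turn [0.46 0.52 6.96] | turn [-0.1  0.2  0.3]
top 1036 ((586.6439208984375, 14.34211540222168), (150.56161499023438, 60.86387634277344), 5.224471092224121)
side 1096 ((584.2465209960938, 8.074386596679688), (155.75631713867188, 69.56014251708984), 5.225133419036865)
```

The tile measures 150 × 61 mm, centred at (0.587, 0.014), so it lies flat in the middle of the bat. Next I push the bed down.

Request:
play_rows(
  series=[
    {"xyz":[0.3,0,2],"rot":[0,0,0],"gripper":1},
    {"xyz":[0.2,0,2],"rot":[0,0,0],"gripper":1},
    {"xyz":[0,0,1.5],"rot":[0,0,0],"gripper":1},
    {"xyz":[0,0,1],"rot":[0,0,0],"gripper":1},
    {"xyz":[0,0,0.8],"rot":[0,0,0],"gripper":1},
    {"xyz":[0,0,0.7],"rot":[0,0,0],"gripper":1},
    {"xyz":[0,0,0.6],"rot":[0,0,0],"gripper":1},
    {"xyz":[0,0,0],"rot":[0,0,0],"gripper":1},
  ],
)

```text
time: 23.37
eef_pos: [0.5733, 0.3083, 0.0857]
tool_rot: [-3.139, -0.129, -0.002]
ft_force: [0.1, -0.2, 0.1]
gripper_width: 0.0002
finger_force: 0.0
```

Request:
play_rows(
  series=[
    {"xyz":[0,0,0.5],"rot":[0,0,0],"gripper":1},
    {"xyz":[0,0,0.5],"rot":[0,0,0],"gripper":1},
    {"xyz":[0,0,0.5],"rot":[0,0,0],"gripper":1},
    {"xyz":[0,0,0.3],"rot":[0,0,0],"gripper":1},
    {"xyz":[0,0,0.3],"rot":[0,0,0],"gripper":1},
    {"xyz":[0,0,0],"rot":[0,0,0],"gripper":1},
  ],
)

```text
time: 23.87
eef_pos: [0.5724, 0.3084, 0.0638]
tool_rot: [3.139, 0.13, -0.002]
ft_force: [0.0, 0.5, 0.5]
gripper_width: 0.0001
finger_force: 0.1
```

Request:
play_rows(
  series=[
    {"xyz":[0,0,0.3],"rot":[0,0,0],"gripper":1},
    {"xyz":[0,0,0.3],"rot":[0,0,0],"gripper":1},
    {"xyz":[0,0,0],"rot":[0,0,0],"gripper":1},
  ],
)

```text
time: 24.12
eef_pos: [0.5726, 0.3084, 0.058]
tool_rot: [3.139, 0.13, -0.001]
ft_force: [0.4, -0.1, 0.3]
gripper_width: -0.0
finger_force: 0.1
```

Request:
play_rows(
  series=[
    {"xyz":[0,0,0.2],"rot":[0,0,0],"gripper":1},
    {"xyz":[0,0,0.2],"rot":[0,0,0],"gripper":1},
    {"xyz":[0,0,0],"rot":[0,0,0],"gripper":1},
  ],
)

```text
time: 24.37
eef_pos: [0.5728, 0.3084, 0.055]
tool_rot: [-3.139, -0.13, 0.0]
ft_force: [-0.7, -1.2, 3.0]
gripper_width: -0.0002
finger_force: 1.4
```

Request:
play_rows(
  series=[
    {"xyz":[0,0,0.1],"rot":[0,0,0],"gripper":1},
    {"xyz":[0,0,0.1],"rot":[0,0,0],"gripper":1},
    {"xyz":[0,0,0.1],"rot":[0,0,0],"gripper":1},
    {"xyz":[0,0,0],"rot":[0,0,0],"gripper":1},
  ],
)

```text
time: 24.7
eef_pos: [0.5729, 0.3086, 0.0544]
tool_rot: [-3.139, -0.13, -0.001]
ft_force: [-7.6, -4.6, 17.2]
gripper_width: -0.0001
finger_force: 8.6
```

Request:
play_rows(
  series=[
    {"xyz":[0,0,-0.5],"rot":[0,0,0],"gripper":1},
    {"xyz":[0,0,-1.5],"rot":[0,0,0],"gripper":1},
    {"xyz":[0,0,-3],"rot":[0,0,0],"gripper":1},
    {"xyz":[0,0,-3],"rot":[0,0,0],"gripper":1},
    {"xyz":[0,0,-3],"rot":[0,0,0],"gripper":1},
    {"xyz":[0,0,-2],"rot":[0,0,0],"gripper":1},
    {"xyz":[-2,0,0],"rot":[0,0,0],"gripper":1},
    {"xyz":[-3,0,0],"rot":[0,0,0],"gripper":1},
    {"xyz":[-3,0,0],"rot":[0,0,0],"gripper":1},
    {"xyz":[-3,0,0],"rot":[0,0,0],"gripper":1},
    {"xyz":[-2,0,0],"rot":[0,0,0],"gripper":1},
    {"xyz":[0,0,0],"rot":[0,0,0],"gripper":1},
  ],
)

```text
time: 25.7
eef_pos: [0.4401, 0.2978, 0.1812]
tool_rot: [3.139, 0.133, -0.003]
ft_force: [-0.2, 0.3, 0.1]
gripper_width: -0.0002
finger_force: 0.0
```

```bash
python3 - <<'E'
from h import *
d=get_image('side');np.savez('pics/side9.npz',**d)
ux=np.array([.9966,.082,0]);uy=np.array([-.082,.9966,0]);o=np.array([.515,.304,0])
a=.42
def T(t,y,h,a):return o+ux*(-.02+(t+.02)*np.cos(a)-h*np.sin(a))+uy*y+[0,0,.029+(t+.02)*np.sin(a)+h*np.cos(a)]
for n in('side6','side7','side8','side9'):
    im=np.load(f'pics/{n}.npz')['img']
    print(n)
    for A in(0.,.42):
        ps=[pix(d,T(t,y,.004,A))[0].round().astype(int) for t in(.0,.03,.055,.068) for y in(-.01,.015)]
        print(A,[cv2.cvtColor(im,cv2.COLOR_BGR2HSV)[p[1],p[0]].tolist() for p in ps])
E
```

```text
side6
0.0 [[16, 100, 150], [16, 102, 178], [16, 103, 136], [16, 110, 167], [15, 201, 52], [16, 104, 149], [16, 140, 51], [15, 104, 157]]
0.42 [[15, 107, 172], [15, 103, 189], [15, 103, 168], [15, 102, 198], [16, 106, 161], [15, 105, 196], [17, 105, 167], [16, 102, 198]]
side7
0.0 [[15, 103, 174], [16, 104, 130], [17, 99, 85], [16, 100, 125], [15, 165, 54], [17, 102, 112], [13, 137, 52], [16, 104, 115]]
0.42 [[16, 106, 125], [15, 99, 132], [14, 103, 126], [16, 101, 129], [16, 103, 124], [15, 102, 132], [15, 99, 126], [16, 99, 129]]
side8
0.0 [[15, 102, 168], [15, 101, 192], [15, 105, 139], [15, 100, 193], [14, 148, 50], [16, 105, 168], [13, 161, 49], [17, 101, 172]]
0.42 [[16, 107, 191], [15, 104, 189], [14, 103, 191], [16, 102, 202], [16, 101, 182], [16, 103, 201], [16, 100, 189], [16, 101, 204]]
side9
0.0 [[16, 102, 175], [14, 102, 175], [15, 102, 168], [16, 105, 192], [16, 103, 173], [16, 105, 197], [16, 104, 147], [16, 103, 180]]
0.42 [[16, 105, 170], [14, 123, 122], [15, 101, 196], [12, 157, 101], [13, 166, 103], [13, 156, 134], [13, 157, 99], [18, 118, 158]]
```

Before the push the bed's plywood showed at the tipped positions, and now it shows at the level ones, so the bed is on its level stop. The arm is clear, so I'm handing the job in.

```bash
python3 -c "
from bench import *
print(finish_job())"
```

```text
the job is handed in; nothing more can be done
None
```

I handed the job in at about 26 s of the 72 s allowed; no verdict came back. By my measurements the paddle lies flat in the tray, the tile lies flat in the middle of the bat with its pattern up, and the bed is level. I did not touch the mug, jar or ocarina, but did not re-measure their positions.

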